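# Clamp a repaired frame moulding with the click-stop screw

## Task

Lay the gilded frame moulding on the bed of the blue screw clamp and slide it gently endways, under the foot, until its end is fully home against the orange stop. Then turn the yellow knob clockwise until its clutch slips and you feel it click, and stop right there: one click is enough, three at most. Let go, leaving the moulding clamped and everything else on the table where it was.

Things in the scene. Friction and masses are not known exactly. Their poses are not given: they have to be found in the camera images.
- moulding_center (a point): centre (half-way up) of the loose straight length of frame moulding, brown wood with a gilt strip along the top: 200 mm long (its x axis), 36 mm wide (y), 30 mm high (z; the sides are flat to 25 mm, the gilt strip above is 24 mm wide), 130 g, the same from either end. It starts lying on a flat grey felt mat 6 mm thick.
- clamp: the blue screw clamp, fixed to the table. Origin on the table directly under the screw axis; x axis = the level direction in which the moulding slides in, from the open mouth to the stop; z up. Its bed is a flat plate 12 mm thick, from x = -135 to +75 mm, y +-50 mm
- rails (a point): on the bed, midway between the near ends of two straight aluminium guide rails, at x = -10 mm of the clamp; axes as the clamp's. The rails run from here 40 mm along +x, 12 mm high above the bed, 40 mm apart (the moulding is 36 mm wide), and flare outward over the 24 mm before. Further out there is no rail and fingers may straddle the moulding
- bridge_top (a point): on the screw axis at the top face of the clamp's arm, 110 mm above the table; axes as the clamp's. The arm is 36 mm wide and 20 mm thick and reaches over the bed from a column at x = 47 to 75 mm (44 mm wide) to x = -25 mm; the screw goes through it
- stop: orange stop block at the end of the bed, fixed to the clamp (same origin and axes); its face stands at x = +30 mm, 44 mm wide, from 12 to 32 mm above the table. Push against it with less than 20 N
- seat (a point): where the moulding's centre is when it lies fully home on the bed: 70 mm from the screw axis towards the mouth, 27 mm above the table; axes as the clamp's
- foot: the clamp's round rubber foot under the screw, 22 mm in diameter; origin at the centre of its underside. It moves up and down without turning and starts 3 to 7 mm above the top of a moulding that lies on the bed
- knob_grip (a point): on the upright axis of the yellow ribbed round knob on top of the screw, 18 mm above its underside and 12 mm below its top; the knob is 40 mm in diameter, 30 mm high, with a red line. Clockwise from above drives the foot down 3.5 mm per rad, and knob and collar sink with it. The foot starts 0.8 to 2.1 rad of turning short of the moulding: more than one grasp may be needed
- knob_top (a point): centre of the knob's top face. Turning the knob takes up to 0.22 N m, less when it stands. Once the foot presses on the moulding the torque rises until, at about 0.3 N m (foot force 25 to 50 N), the clutch slips with a click: the torque drops at once, past zero to about 0.15 N m that pulls the knob on, then builds up to the next click, 20 degrees (0.35 rad) on. The screw locks itself
- collar (a point): centre of the steel collar, 34 mm in diameter, 6 mm high, that belongs to the screw, 1 mm below the knob and 11 to 27 mm above the arm. A red mark on its rim and the red line on the knob stand one over the other at first; each click moves the knob's line 20 degrees clockwise ahead of the mark
- tape_roll: roll of brown tape on its flat side, 96 mm diameter, 50 mm high; origin under its middle; a bystander, leave alone
- glue: white glue bottle with an orange cap, 52 mm diameter, 130 mm high; origin under its middle; a bystander, leave alone
- screwdriver: green-handled screwdriver, 200 mm, lying; origin under its middle; a bystander, leave alone
- tape_measure: yellow tape measure, 70 x 40 x 62 mm; origin under its middle; a bystander, leave alone
- offcut: short dark moulding offcut, 90 x 30 x 24 mm; origin under its middle; a bystander, leave alone
- brush: wooden-handled brush, 200 mm, lying; origin under its middle; a bystander, leave alone
- screw_tray: clear tray, 110 x 80 x 30 mm; origin under its middle; a bystander, leave alone
- moulding: the same moulding; origin at the centre of its underside

How it is judged:
By the outcome, as a careful person would: the job done as asked, in the order asked, and still so for the second after the job is handed in, with the robot touching nothing.
It also fails if it takes over 72 s, if anything falls off the work surface, if the arm or the gripper's body presses on something with over 40 N, if the wrist force passes 120 N, or if a joint passes its speed limit or range.

## Robot

A 6-joint arm with a two-finger parallel gripper is mounted at the origin on the work surface. World frame = base frame: x ahead of the robot, y to its left, z up, the work surface at z = 0. Lengths are in m, angles in rad, forces in N, time in s.
With the tool pointing down it reaches from about 0.25 to 0.775 m from the base axis. Payload 4 kg.
Tool frame: the origin (TCP) lies on the centre line of the jaws, within the pads' length; the fingertips stand 22 mm ahead of it and the grasp point (between the pads) lies 3 mm ahead of it; z points along the fingers, y is the direction in which the jaws open and shut (so a half turn about z gives the same grasp; the last joint's range is limited). The gripper opens to 94 mm and grips with 3 to 60 N. Pads are 16 mm wide; open, the fingers measure 119 mm over their backs; the gripper's body (75 mm by 177 mm) begins 78 mm behind the grasp point.
Start: joints at [-1.304, 0.087, 1.371, -0, 1.684, -0.103], TCP at [0.199, -0.513, 0.228] pointing down, gripper open.
Joint ranges: [-3.1, 3.1], [-0.76, 2.03], [0.27, 2.55], [-1.08, 4.22], [0.17, 2.65], [-2.57, 2.57]. Speed limits (rad/s): [2.79, 2.79, 3.14, 3.14, 3.14, 3.14].

## Interface

Orientations are given as [roll, pitch, yaw] about the fixed x, y, z axes, in that order (R = Rz(yaw) Ry(pitch) Rx(roll)).
In Python, from bench import robot gives the robot as it stands. The module is installed in compiled form; this text tells all that it offers.
- The arm moves only by the shell command python3 -m inch 'ROWS'. ROWS is JSON, a list of rows, each an object with "linear": the shift along the world's x, y, z scaled (see below), a list of three; "twist": the turn about the world's z scaled (see below); "gripper": the opening, from 0 (shut) to 1 (fully open). In form: [{"linear": [x, y, z], "twist": twist, "gripper": gripper}, ...]. A call has 1 to 10 rows; each row is the pose to reach, as a shift and turn from the pose commanded when the call began; what a row does not reach only later rows make up. The controller multiplies each number of a shift by 0.1 m and each number of a turn by 60 degrees. A row lasts 1/12 s, in which the tool goes at most 41.7 mm and 7.16 degrees, less where a joint would pass 70% of its speed; a pose out of reach is approached as far as the arm can. A call with a number of a shift or a turn outside -1 to 1 is refused whole. A call with a gripper value outside its range is refused whole. The fingers move at their own pace and stop on an object; the grip force is fixed at half the most. Time passes only in rows, so rows that repeat a pose let the fingers close. It gives the time, the measured TCP pose, the force and the opening at its end, in the units of the state.
- robot.get_obs(): the state, without advancing time (a new reading comes with each control period).
- robot.snapshot(name): name is "side" or "top"; returns a dict with "image" (480x640x3 uint8, red, green, blue), "depth" (480x640 float32, m along the optical axis (not along the pixel's ray), 0 where there is no reading), "mtx" (3x3 intrinsics, pixels), "k1" (the pictures are not rectified: a ray, as slopes to the right and down, at radius r is drawn at 1 + k1 r^2 times it, then the intrinsics apply), "rvec" (rotation vector, rad) and "tvec" (3), from world to camera coordinates, as OpenCV has them. Camera axes: x right, y down, z forward; pixel columns grow to the right and rows downward; lengths in m; the calibration is good to about 2 mm. A picture is of the moment at which its call begins.
- robot.close_job(): hands the job in, once; it reports no verdict.
The state is a dict: "time": time; "joint_positions": joint angles; "qvel": joint speeds; "joint_torque": joint torques, N m; "tool_pos": TCP position; "ee_rot": TCP orientation; "wrist_force": force on the tool from outside, world axes, zero at the start; "wrist_torque": the same for the moment, N m; "width": finger opening in m.
Only numpy, scipy, OpenCV 4.12 (cv2) and the standard library are available. Lean on these libraries where they do the work, as an engineer would, in place of code of your own. Each camera call takes 0.05 s, during which the arm holds its last target.

## Working session

There is one attempt and no reset: what is moved stays moved. The work goes in short steps, Python scripts to look and compute and a shell command to move; the robot and the scene stay as the last step left them, time stands still between calls to the robot, and variables do not carry over. Pictures are saved under pics/ and viewed, and the job is handed in when it is done.

```bash
mkdir -p pics
cat > h.py <<'E'
import numpy as np, cv2
from bench import robot
def snap(name, fn=None):
    s=robot.snapshot(name)
    if fn: cv2.imwrite('pics/'+fn, s['image'][:,:,::-1])
    return s
def ray(s,u,v):
    K=np.array(s['mtx']); x=(u-K[0,2])/K[0,0]; y=(v-K[1,2])/K[1,1]
    rd=np.hypot(x,y); r=rd
    for _ in range(30): r=rd/(1+s['k1']*r*r)
    f=r/rd if rd>0 else 1
    R=cv2.Rodrigues(np.array(s['rvec'],float))[0]; t=np.array(s['tvec'],float).ravel()
    d=np.array([x*f,y*f,1.]); return -R.T@t, R.T@d
def atz(s,u,v,z):
    o,d=ray(s,u,v); return o+d*(z-o[2])/d[2]
def atd(s,u,v):
    o,d=ray(s,u,v); return o+d*float(s['depth'][int(round(v)),int(round(u))])
def proj(s,P):
    R=cv2.Rodrigues(np.array(s['rvec'],float))[0]; t=np.array(s['tvec'],float).ravel()
    c=R@np.array(P,float)+t; x,y=c[0]/c[2],c[1]/c[2]; k=1+s['k1']*(x*x+y*y); K=np.array(s['mtx'])
    return K[0,0]*x*k+K[0,2],K[1,1]*y*k+K[1,2]
def crop(s,fn,u0,v0,u1,v1,f):
    cv2.imwrite('pics/'+fn, cv2.resize(s['image'][v0:v1,u0:u1,::-1],None,fx=f,fy=f,interpolation=cv2.INTER_CUBIC))
E
python3 - <<'E'
from h import *
np.set_printoptions(precision=4,suppress=True)
o=robot.get_obs(); print(o)
s=snap('top','t0.png'); print(s['mtx'],s['k1'],ray(s,320,240))
s=snap('side','s0.png'); print(ray(s,320,240))
E
```

```text
{'time': 0.0, 'joint_positions': array([-1.3041,  0.088 ,  1.3722, -0.    ,  1.6836, -0.1031]), 'qvel': array([0.0001, 0.0005, 0.0003, 0.0003, 0.0006, 0.0005]), 'joint_torque': array([  0.0002, -34.0173, -30.243 ,   0.0717,   0.0328,  -0.0002]), 'tool_pos': array([ 0.1987, -0.5123,  0.2263]), 'ee_rot': array([-3.1394, -0.0002,  0.3698]), 'wrist_force': array([ 1.3944, -0.7705,  0.4606]), 'wrist_torque': array([0.0175, 0.0392, 0.0273]), 'width': 0.09395084786405253}
[[435.0784   0.     319.0375]
 [  0.     435.0784 235.662 ]
 [  0.       0.       1.    ]] -0.006121925020022515 (array([ 0.4001, -0.0291,  1.1849]), array([ 0.1282, -0.0069, -0.9918]))
(array([-0.0124,  0.7994,  0.7686]), array([ 0.4722, -0.688 , -0.5513]))
```

View pics/t0.png

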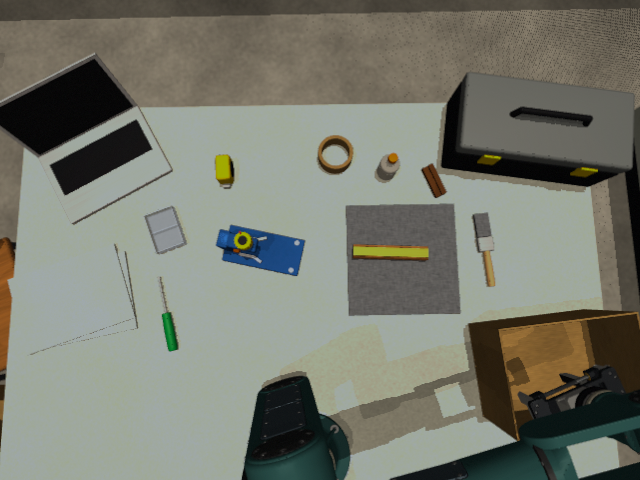

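View pics/s0.png

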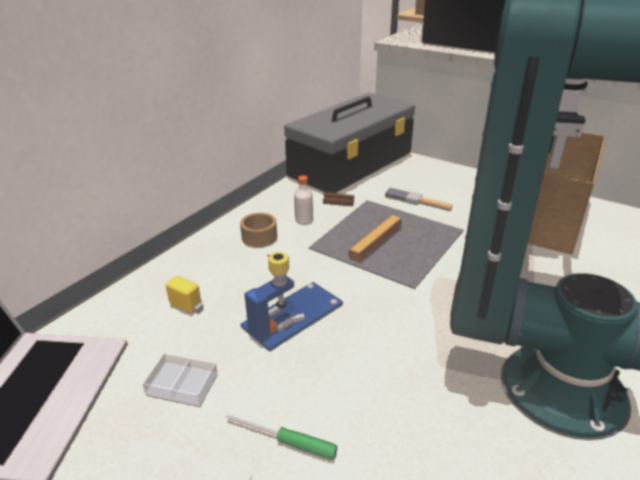

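The top view shows the clamp at about (262,250) with its mouth to the right, and the moulding on the mat at about (390,253). I'll enlarge both.

Run:
```python
from h import *
s=snap('top'); crop(s,'t1.png',205,205,325,295,6.6); crop(s,'t2.png',335,220,445,290,7)
s=snap('side'); crop(s,'s1.png',230,240,350,350,5)
```

```text
(no output)
```

View pics/t1.png

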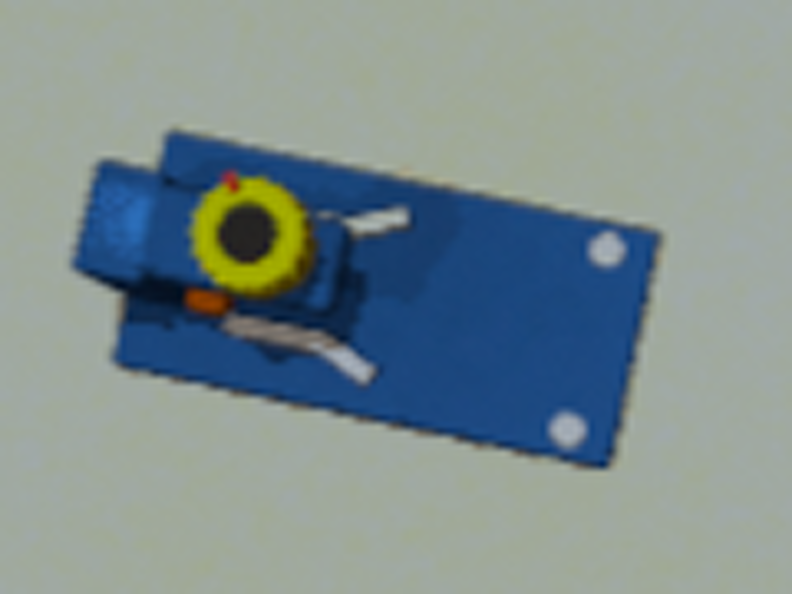

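View pics/t2.png

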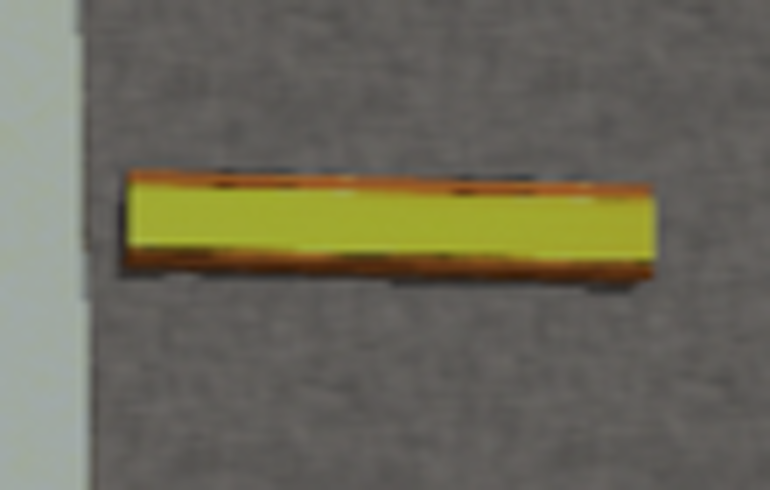

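View pics/s1.png

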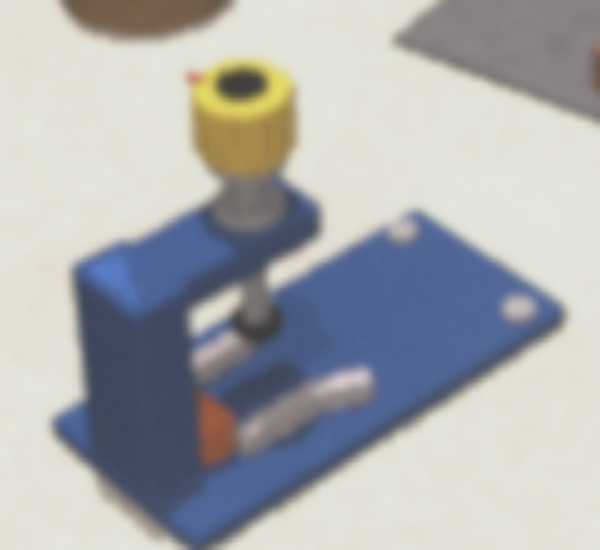

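Run:
```python
from h import *
np.set_printoptions(precision=4,suppress=True)
s=snap('top')
c=lambda x,y,f,u0,v0:((x+.5)/f-.5+u0,(y+.5)/f-.5+v0)
B=[atz(s,*c(x,y,6.6,205,205),.012) for x,y in[(660,232),(608,467),(117,365),(170,130)]]
for b in B: print(b)
L=lambda a,b:np.linalg.norm(a-b)
print('bed len',L(B[0],B[3]),L(B[1],B[2]),'wid',L(B[0],B[1]),L(B[2],B[3]))
x=(B[3]+B[2]-B[0]-B[1]);yaw=np.arctan2(x[1],x[0]); y2=B[0]-B[1]+B[3]-B[2]; yw2=np.arctan2(y2[1],y2[0])
print('yaw',np.degrees(yaw),np.degrees(yw2))
cen=sum(B)/4; ex=np.array([np.cos(yaw),np.sin(yaw),0]); org=cen+ex*.030; print('clamp org',org)
M=[atz(s,*c(x,y,7,335,220),.036) for x,y in[(128,184),(656,197),(656,261),(128,247)]]
for b in M: print(b)
print(L(M[0],M[1]),L(M[1],M[2])); mc=sum(M)/4; x=M[0]+M[3]-M[1]-M[2]; print('m',mc,np.degrees(np.arctan2(x[1],x[0])))
# knob top: circle
k=c(249,234,6.6,205,205); print(k)
for z in(.165,.17,.175,.18): print(z,atz(s,*k,z))
print('depth knob',atd(s,*k), 'bed',atd(s,285,250),'mould',atd(s,390,253))
print('seat',org-ex*.070, 'rails',org-ex*.01)
```

```text
[0.5531 0.0046 0.012 ]
[0.457  0.0271 0.012 ]
[0.5023 0.2275 0.012 ]
[0.5994 0.2067 0.012 ]
bed len 0.20736803397128262 0.20542721076646078 wid 0.09870490227712403 0.09926755657000326
yaw 77.19480076257513 -12.618432387393396
clamp org [0.5346 0.1457 0.012 ]
[ 0.5312 -0.1242  0.036 ]
[ 0.5226 -0.3246  0.036 ]
[ 0.4983 -0.3233  0.036 ]
[ 0.5072 -0.1235  0.036 ]
0.20061276356589844 0.02439235700377661
m [ 0.5148 -0.2239  0.036 ] 87.4827713665561
(242.3030303030303, 240.03030303030303)
0.165 [0.5351 0.1473 0.165 ]
0.17 [0.5344 0.1464 0.17  ]
0.175 [0.5338 0.1456 0.175 ]
0.18 [0.5331 0.1447 0.18  ]
depth knob [0.5344 0.1464 0.1703] bed [0.5266 0.0583 0.0071] mould [ 0.5103 -0.2221  0.0364]
seat [0.5191 0.0775 0.012 ] rails [0.5324 0.136  0.012 ]
```

```bash
python3 - <<'E'
from h import *
np.set_printoptions(precision=4,suppress=True)
s=snap('top')
for p in [(475,325),(550,318),(600,313),(476,360),(510,425),(330,155),(388,160)]: print(p,atd(s,*p))
E
python3 -m inch '[{"linear":[0,0,0.4],"twist":0,"gripper":1},{"linear":[0,0,0.8],"twist":0,"gripper":1},{"linear":[0,0,0.8],"twist":0,"gripper":1}]'
```

```text
(475, 325) [ 0.3204 -0.4271  0.0595]
(550, 318) [ 0.3378 -0.5869  0.1229]
(600, 313) [ 0.3483 -0.6959  0.144 ]
(476, 360) [ 0.2286 -0.4364  0.0239]
(510, 425) [ 0.1102 -0.4486  0.1773]
(330, 155) [ 0.7945 -0.0702  0.0002]
(388, 160) [ 0.7435 -0.2152  0.1056]
time: 0.55
tool_pos: [0.1993, -0.5148, 0.316]
ee_rot: [3.128, 0.001, 0.37]
wrist_force: [0.1, -0.4, 1.3]
width: 0.0941
```

```bash
python3 -m inch '[{"linear":[0.3,0.25,0],"twist":0.1,"gripper":1},{"linear":[0.6,0.5,0],"twist":0.2,"gripper":1},{"linear":[0.8,0.65,0],"twist":0.3,"gripper":1}]'
python3 -m inch '[{"linear":[0.3,0.25,0],"twist":0.1,"gripper":1},{"linear":[0.6,0.5,0],"twist":0.2,"gripper":1},{"linear":[0.9,0.75,0],"twist":0.3,"gripper":1}]'
python3 -m inch '[{"linear":[0.3,0.25,0],"twist":0.1,"gripper":1},{"linear":[0.6,0.5,0],"twist":0.2,"gripper":1},{"linear":[0.9,0.75,0],"twist":0.3,"gripper":1}]'
python3 -m inch '[{"linear":[0.3,0.25,-0.3],"twist":0.1,"gripper":1},{"linear":[0.545,0.441,-0.6],"twist":0.205,"gripper":1},{"linear":[0.545,0.441,-0.9],"twist":0.205,"gripper":1},{"linear":[0.545,0.441,-0.9],"twist":0.205,"gripper":1},{"linear":[0.545,0.441,-0.9],"twist":0.205,"gripper":1},{"linear":[0.545,0.441,-0.9],"twist":0.205,"gripper":1}]'
python3 -c "
from h import *
np.set_printoptions(precision=4,suppress=True)
o=robot.get_obs();print(o)
snap('side','s2.png');snap('top','t3.png')"
```

```text
time: 0.8
tool_pos: [0.2804, -0.4463, 0.3082]
ee_rot: [3.14, -0.001, 0.69]
wrist_force: [-0.4, -0.4, 0.1]
width: 0.0943
time: 1.05
tool_pos: [0.3699, -0.3717, 0.3077]
ee_rot: [3.141, 0.0, 1.003]
wrist_force: [0.8, -0.6, 0.8]
width: 0.0938
time: 1.3
tool_pos: [0.4601, -0.2964, 0.3078]
ee_rot: [3.141, 0.0, 1.317]
wrist_force: [0.5, -0.6, 0.3]
width: 0.094
time: 1.8
tool_pos: [0.5135, -0.2548, 0.2196]
ee_rot: [3.139, 0.002, 1.526]
wrist_force: [0.3, 0.4, 0.3]
width: 0.094
{'time': 1.8, 'joint_positions': array([-0.5593,  0.1386,  1.3297, -0.0004,  1.6705, -0.5144]), 'qvel': array([-0.0144, -0.0263, -0.0441,  0.0023, -0.0059,  0.0008]), 'joint_torque': array([  0.5356, -33.9593, -28.2883,   0.089 ,   0.0808,  -0.0006]), 'tool_pos': array([ 0.5135, -0.2548,  0.2196]), 'ee_rot': array([3.1394, 0.0017, 1.5259]), 'wrist_force': array([0.3373, 0.4164, 0.3091]), 'wrist_torque': array([-0.1189, -0.135 ,  0.0283]), 'width': 0.09396083320373119}
```

```bash
python3 -m inch '[{"linear":[0,0,-0.35],"twist":0,"gripper":1},{"linear":[0,0,-0.7],"twist":0,"gripper":1},{"linear":[0,0,-1],"twist":0,"gripper":1},{"linear":[0,0,-1],"twist":0,"gripper":1},{"linear":[0,0,-1],"twist":0,"gripper":1},{"linear":[0,0,-1],"twist":0,"gripper":1}]'
python3 -m inch '[{"linear":[0,0,-0.2],"twist":0,"gripper":1},{"linear":[0,0,-0.4],"twist":0,"gripper":1},{"linear":[0,0,-0.6],"twist":0,"gripper":1},{"linear":[0,0,-0.6],"twist":0,"gripper":1},{"linear":[0,0,-0.6],"twist":0,"gripper":1},{"linear":[0,0,-0.6],"twist":0,"gripper":1}]'
python3 -c "
from h import *
s=snap('side');crop(s,'s3.png',300,170,500,310,4)"
```

```text
time: 2.4
tool_pos: [0.5147, -0.2554, 0.1212]
ee_rot: [3.136, 0.003, 1.526]
wrist_force: [0.8, -0.9, 0.2]
width: 0.0939
time: 2.9
tool_pos: [0.5151, -0.2549, 0.0608]
ee_rot: [3.137, 0.003, 1.527]
wrist_force: [-0.7, -0.3, 0.7]
width: 0.0935
```

View pics/s3.png

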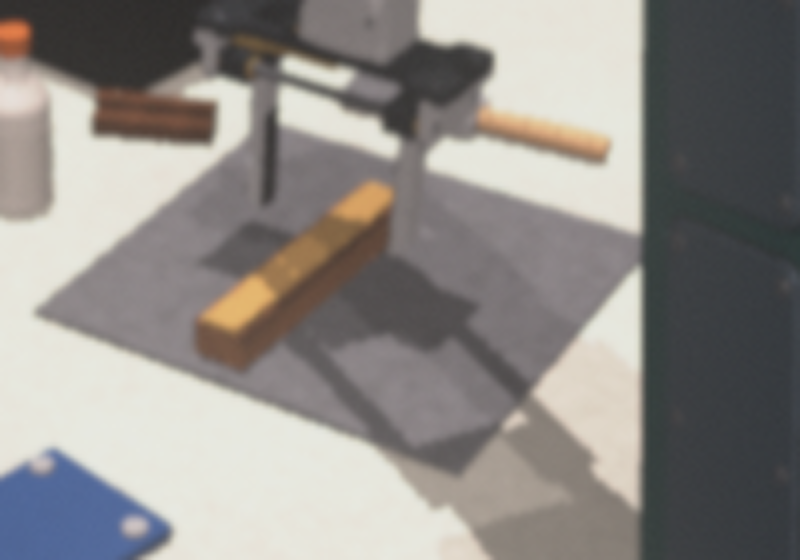

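The fingers straddle the moulding, which runs from about (220,350) to (380,190) in the crop. I'll go down and grip.

```bash
python3 -m inch '[{"linear":[0,0,-0.15],"twist":0,"gripper":1},{"linear":[0,0,-0.27],"twist":0,"gripper":1},{"linear":[0,0,-0.27],"twist":0,"gripper":1},{"linear":[0,0,-0.27],"twist":0,"gripper":1},{"linear":[0,0,-0.27],"twist":0,"gripper":1}]'
python3 -m inch '[{"linear":[0,0,0],"twist":0,"gripper":0},{"linear":[0,0,0],"twist":0,"gripper":0},{"linear":[0,0,0],"twist":0,"gripper":0},{"linear":[0,0,0],"twist":0,"gripper":0},{"linear":[0,0,0],"twist":0,"gripper":0},{"linear":[0,0,0],"twist":0,"gripper":0},{"linear":[0,0,0],"twist":0,"gripper":0},{"linear":[0,0,0],"twist":0,"gripper":0}]'
```

```text
time: 3.37
tool_pos: [0.5136, -0.2539, 0.0311]
ee_rot: [3.141, 0.0, 1.527]
wrist_force: [0.2, 0.4, -0.3]
width: 0.0937
time: 4.03
tool_pos: [0.5133, -0.2537, 0.0305]
ee_rot: [3.142, -0.0, 1.527]
wrist_force: [-0.2, 0.5, 0.1]
width: 0.0439
```

```bash
python3 -m inch '[{"linear":[0,0,0],"twist":0,"gripper":0},{"linear":[0,0,0],"twist":0,"gripper":0},{"linear":[0,0,0],"twist":0,"gripper":0},{"linear":[0,0,0],"twist":0,"gripper":0}]'
python3 -m inch '[{"linear":[0,0,0.1],"twist":0,"gripper":0},{"linear":[0,0,0.25],"twist":0,"gripper":0},{"linear":[0,0,0.5],"twist":0,"gripper":0},{"linear":[0,0,0.6],"twist":0,"gripper":0},{"linear":[0,0,0.6],"twist":0,"gripper":0},{"linear":[0,0,0.6],"twist":0,"gripper":0}]'
python3 -c "
from h import *
s=snap('side');crop(s,'s4.png',300,150,500,290,4)"
```

```text
time: 4.37
tool_pos: [0.5133, -0.2538, 0.0305]
ee_rot: [3.141, 0.0, 1.527]
wrist_force: [0.5, -0.2, -0.2]
width: 0.036
time: 4.87
tool_pos: [0.5136, -0.254, 0.0912]
ee_rot: [3.14, 0.001, 1.527]
wrist_force: [-0.1, 0.1, -1.3]
width: 0.0358
```

View pics/s4.png

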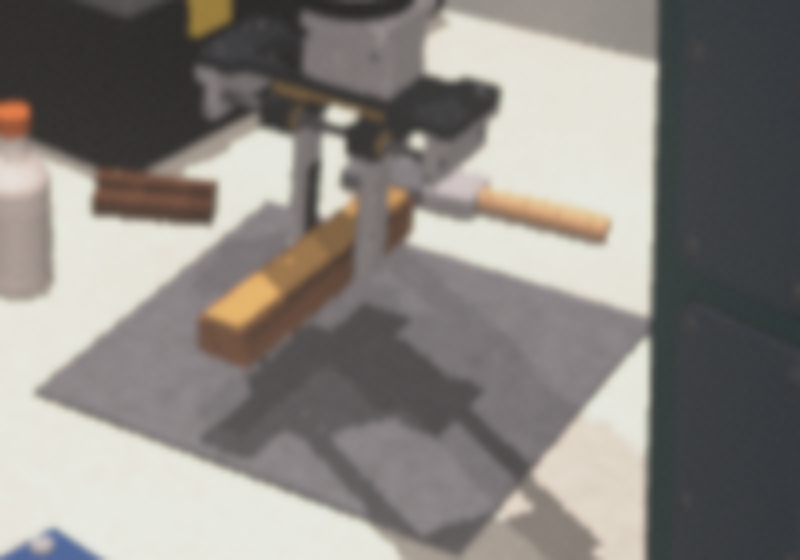

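```bash
python3 -m inch '[{"linear":[-0.01,0.15,0],"twist":-0.02,"gripper":0},{"linear":[-0.02,0.4,0],"twist":-0.05,"gripper":0},{"linear":[-0.05,0.65,0],"twist":-0.07,"gripper":0},{"linear":[-0.07,0.9,0],"twist":-0.09,"gripper":0}]'
python3 -m inch '[{"linear":[-0.02,0.25,0],"twist":-0.02,"gripper":0},{"linear":[-0.04,0.5,0],"twist":-0.05,"gripper":0},{"linear":[-0.06,0.7,0],"twist":-0.08,"gripper":0},{"linear":[-0.06,0.8,0],"twist":-0.08,"gripper":0}]'
python3 -m inch '[{"linear":[-0.02,0.25,0],"twist":0,"gripper":0},{"linear":[-0.03,0.5,0],"twist":0,"gripper":0},{"linear":[-0.034,0.641,0],"twist":0,"gripper":0},{"linear":[-0.034,0.641,0],"twist":0,"gripper":0},{"linear":[-0.034,0.641,0],"twist":0,"gripper":0},{"linear":[-0.034,0.641,0],"twist":0,"gripper":0}]'
python3 -c "
from h import *
s=snap('top');crop(s,'t5.png',210,200,350,300,5.6)
s=snap('side');crop(s,'s5.png',230,180,390,340,4)"
```

```text
time: 5.25
tool_pos: [0.5048, -0.1625, 0.0883]
ee_rot: [-3.138, -0.001, 1.431]
wrist_force: [-0.7, 0.2, -1.4]
width: 0.0356
time: 5.58
tool_pos: [0.4986, -0.0812, 0.0885]
ee_rot: [-3.137, -0.001, 1.35]
wrist_force: [0.3, -0.3, -1.5]
width: 0.0359
time: 6.08
tool_pos: [0.4967, -0.0204, 0.0898]
ee_rot: [-3.141, 0.001, 1.349]
wrist_force: [-0.3, 0.3, -1.2]
width: 0.036
```

View pics/t5.png

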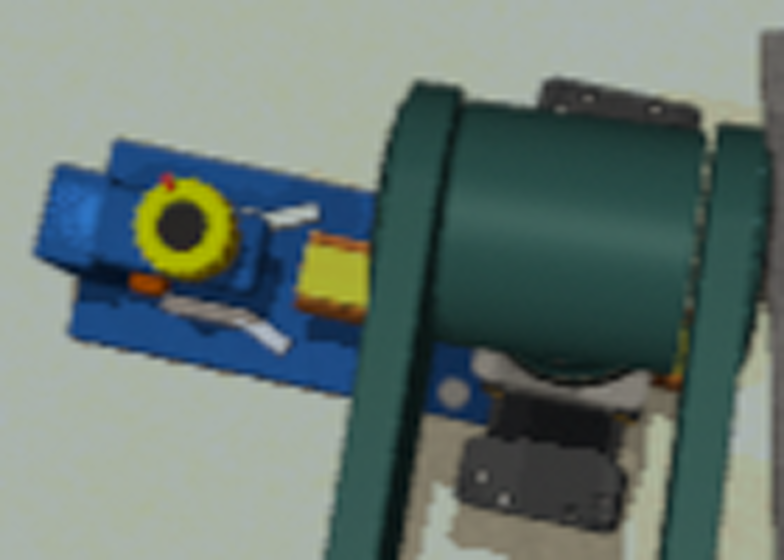

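View pics/s5.png

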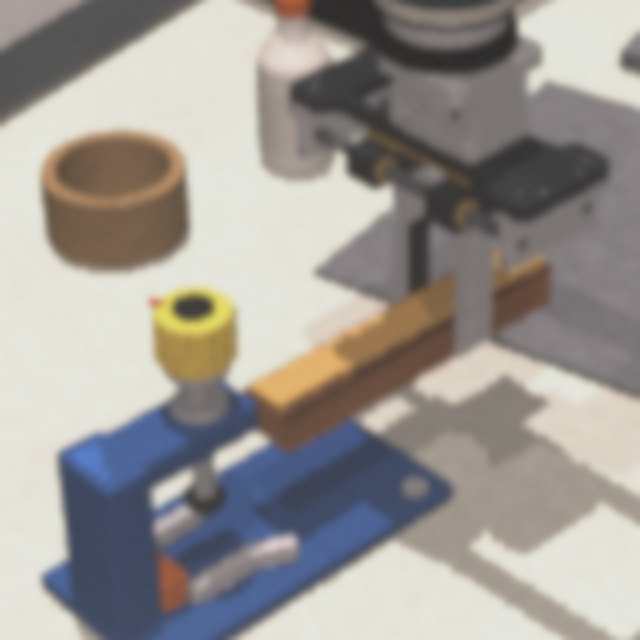

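```bash
cat >> h.py <<'E'
YAW=np.radians(77.3); ORG=np.array([.5345,.146,0]); EX=np.array([np.cos(YAW),np.sin(YAW),0]); EY=np.array([-EX[1],EX[0],0])
def cl(P): d=np.array(P)-ORG; return np.array([d@EX,d@EY,d[2]])
E
python3 - <<'E'
from h import *
np.set_printoptions(precision=4,suppress=True)
s=snap('top')
c=lambda x,y,f,u0,v0:((x+.5)/f-.5+u0,(y+.5)/f-.5+v0)
a=[atz(s,*c(x,y,5.6,210,200),.0953) for x,y in [(310,246),(297,298),(370,258),(366,310)]]
for p in a: print(cl(p))
for k in (a[2]-a[0],a[3]-a[1]): print(np.degrees(np.arctan2(-k[1],-k[0])))
o=robot.get_obs(); print('tcp',cl(o['tool_pos']))
# rails near ends / straight part tops z=.024 check
for x,y in [(319,211),(288,350)]: print('railtip',cl(atz(s,*c(x,y,5.6,210,200),.024)))
print('bed mouth edge', [cl(atz(s,*c(x,y,5.6,210,200),.012)) for x,y in [(120,140),(70,337)]])
E
```

```text
[-0.0427 -0.0096  0.0953]
[-0.0421  0.0146  0.0953]
[-0.0703 -0.0097  0.0953]
[-0.0736  0.0136  0.0953]
77.60933590715618
79.08295634166622
tcp [-0.1709  0.0001  0.0902]
railtip [-0.0329 -0.0337  0.024 ]
railtip [-0.033   0.0346  0.024 ]
bed mouth edge [array([ 0.0715, -0.0495,  0.012 ]), array([0.073 , 0.0492, 0.012 ])]
```

```bash
python3 -m inch '[{"linear":[0.01,0,-0.1],"twist":0,"gripper":0},{"linear":[0.015,0,-0.25],"twist":0,"gripper":0},{"linear":[0.015,0,-0.4],"twist":0,"gripper":0},{"linear":[0.015,0,-0.5],"twist":0,"gripper":0},{"linear":[0.015,0,-0.52],"twist":0,"gripper":0},{"linear":[0.015,0,-0.52],"twist":0,"gripper":0},{"linear":[0.015,0,-0.52],"twist":0,"gripper":0}]'
python3 -c "
from h import *
print(robot.get_obs()['wrist_force'],robot.get_obs()['wrist_torque'])
s=snap('top');crop(s,'t6.png',210,210,310,280,8)
s=snap('side');crop(s,'s6.png',230,220,350,340,5)"
```

```text
time: 6.82
tool_pos: [0.4986, -0.0198, 0.0387]
ee_rot: [3.141, -0.0, 1.349]
wrist_force: [-0.4, 0.7, -1.0]
width: 0.0356
[-0.3683483   0.68290422 -0.99215202] [-0.08453499 -0.03794511  0.01404509]
```

View pics/t6.png

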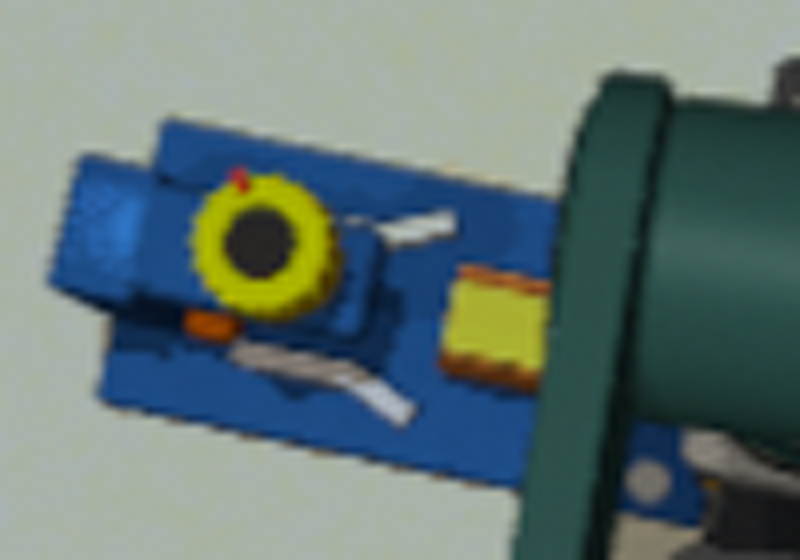

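View pics/s6.png

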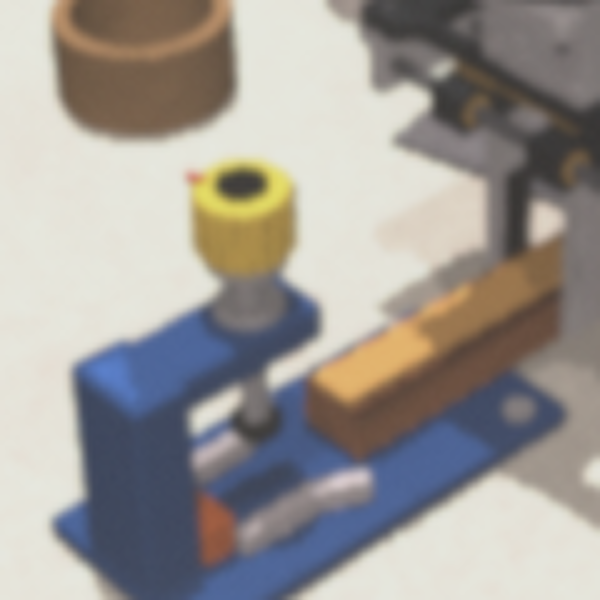

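Run:
```python
from h import *
np.set_printoptions(precision=4,suppress=True)
s=snap('top')
c=lambda x,y,f,u0,v0:((x+.5)/f-.5+u0,(y+.5)/f-.5+v0)
for n,z,P in [('gilt',.044,[(457,278),(443,350),(548,293),(543,366)]),('railtip outer',.024,[(455,212),(390,426)]),('tip centre',.024,[(456,223),(405,413)]),('bed',.012,[(168,119),(102,402)])]:
  for x,y in P: print(n,cl(atz(s,*c(x,y,8,210,210),z)))
```

```text
gilt [-0.0403 -0.0132  0.044 ]
gilt [-0.0409  0.011   0.044 ]
gilt [-0.0707 -0.0144  0.044 ]
gilt [-0.0743  0.0095  0.044 ]
railtip outer [-0.0319 -0.0368  0.024 ]
railtip outer [-0.0264  0.038   0.024 ]
tip centre [-0.0331 -0.0332  0.024 ]
tip centre [-0.0303  0.0327  0.024 ]
bed [ 0.0728 -0.0496  0.012 ]
bed [0.0724 0.0492 0.012 ]
```

```bash
python3 -m inch '[{"linear":[-0.005,0,-0.01],"twist":0,"gripper":0},{"linear":[-0.01,0,-0.02],"twist":0,"gripper":0},{"linear":[-0.01,0,-0.022],"twist":0,"gripper":0},{"linear":[-0.01,0,-0.022],"twist":0,"gripper":0}]'
python3 -m inch '[{"linear":[0.011,0.05,0],"twist":0,"gripper":0},{"linear":[0.022,0.1,0],"twist":0,"gripper":0},{"linear":[0.033,0.15,0],"twist":0,"gripper":0},{"linear":[0.044,0.195,0],"twist":0,"gripper":0},{"linear":[0.044,0.195,0],"twist":0,"gripper":0}]'
```

```text
time: 7.3
tool_pos: [0.4973, -0.0196, 0.0364]
ee_rot: [3.141, 0.0, 1.349]
wrist_force: [-0.1, -0.0, -0.9]
width: 0.0359
time: 7.72
tool_pos: [0.5021, 0.0011, 0.0364]
ee_rot: [3.141, -0.001, 1.35]
wrist_force: [-0.0, 0.5, -0.2]
width: 0.0358
```

```bash
python3 -m inch '[{"linear":[0.011,0.05,0],"twist":0,"gripper":0},{"linear":[0.022,0.1,0],"twist":0,"gripper":0},{"linear":[0.033,0.15,0],"twist":0,"gripper":0},{"linear":[0.033,0.15,0],"twist":0,"gripper":0}]'
python3 -c "
from h import *
print(robot.get_obs()['wrist_force'],robot.get_obs()['wrist_torque'])
s=snap('top');crop(s,'t7.png',210,210,310,280,8)
s=snap('side');crop(s,'s7.png',230,220,350,340,5)"
```

```text
time: 8.05
tool_pos: [0.5054, 0.016, 0.0364]
ee_rot: [3.141, -0.001, 1.35]
wrist_force: [0.6, 1.1, 0.0]
width: 0.0359
[0.58730368 1.05905117 0.00789721] [ 0.08297802 -0.09099695  0.01418176]
```

View pics/t7.png

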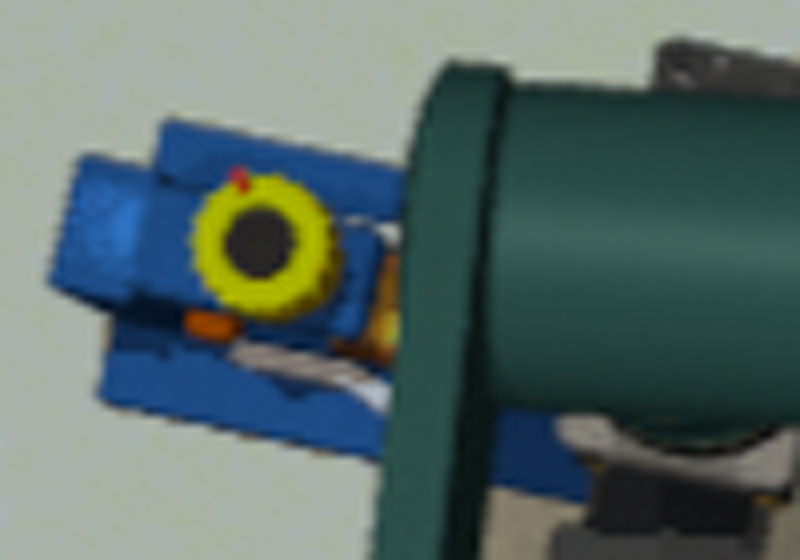

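View pics/s7.png

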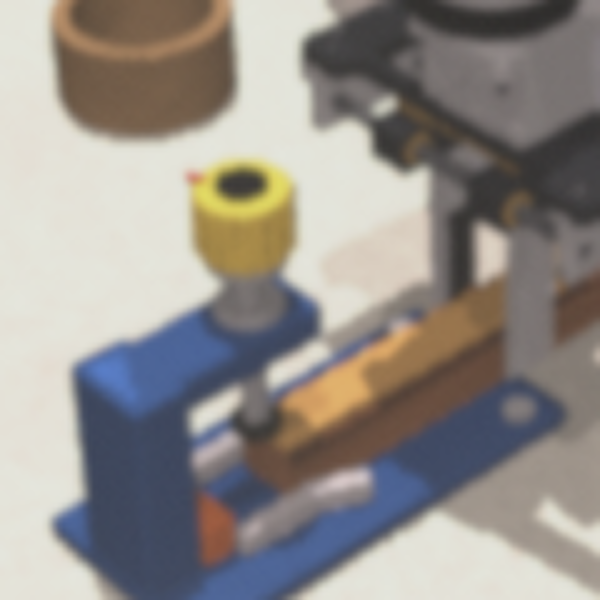

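```bash
python3 -c "
from h import *
s=snap('side','s8.png')
t=snap('top')
np.set_printoptions(precision=4,suppress=True)
for x in (262,264,266,270,280,290): print(x,[cl(atd(t,x,y)) for y in (230,250)])"
```

```text
262 [array([-0.076 , -0.0042,  0.3992]), array([-0.0868,  0.033 ,  0.4175])]
264 [array([-0.0808, -0.0039,  0.4075]), array([-0.0899,  0.0321,  0.4155])]
266 [array([-0.0841, -0.0049,  0.4056]), array([-0.093 ,  0.0312,  0.4125])]
270 [array([-0.0915, -0.0061,  0.4079]), array([-0.0973,  0.028 ,  0.3915])]
280 [array([-0.1083, -0.0108,  0.4001]), array([-0.1159,  0.0248,  0.3975])]
290 [array([-0.1262, -0.0144,  0.4004]), array([-0.1336,  0.0211,  0.3971])]
```

View pics/s8.png

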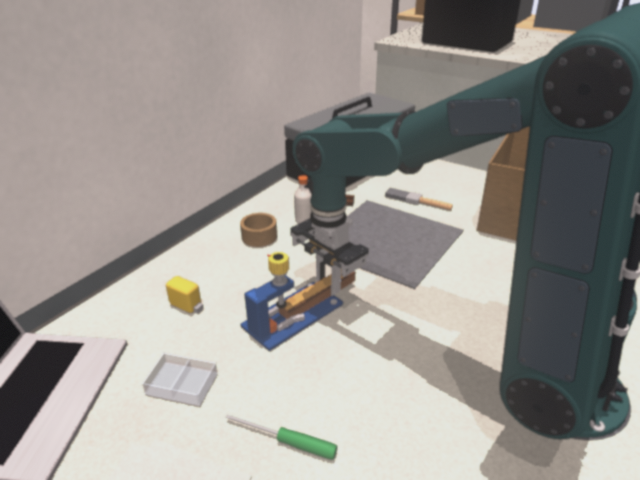

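The moulding is in the rails and under the foot, and the wrist link is well clear of the knob. I'll slide it on.

```bash
python3 -m inch '[{"linear":[0.011,0.05,0],"twist":0,"gripper":0},{"linear":[0.022,0.1,0],"twist":0,"gripper":0},{"linear":[0.033,0.15,0],"twist":0,"gripper":0},{"linear":[0.044,0.195,0],"twist":0,"gripper":0},{"linear":[0.055,0.244,0],"twist":0,"gripper":0},{"linear":[0.055,0.244,0],"twist":0,"gripper":0}]'
python3 -m inch '[{"linear":[0.004,0.02,0],"twist":0,"gripper":0},{"linear":[0.009,0.04,0],"twist":0,"gripper":0},{"linear":[0.009,0.04,0],"twist":0,"gripper":0}]'
```

```text
time: 8.75
tool_pos: [0.5109, 0.0404, 0.0365]
ee_rot: [3.141, -0.001, 1.35]
wrist_force: [0.5, 1.4, 1.8]
width: 0.0357
time: 9.0
tool_pos: [0.5116, 0.0435, 0.0365]
ee_rot: [3.141, -0.0, 1.349]
wrist_force: [-0.5, -0.5, 3.2]
width: 0.0362
```

```bash
python3 -m inch '[{"linear":[0.002,0.01,0],"twist":0,"gripper":0},{"linear":[0.004,0.02,0],"twist":0,"gripper":0},{"linear":[0.004,0.02,0],"twist":0,"gripper":0}]'
```

```text
time: 9.25
tool_pos: [0.512, 0.0451, 0.0365]
ee_rot: [3.141, 0.0, 1.349]
wrist_force: [-0.9, -1.8, 3.0]
width: 0.0359
```

```bash
python3 -m inch '[{"linear":[0.002,0.01,0],"twist":0,"gripper":0},{"linear":[0.003,0.015,0],"twist":0,"gripper":0},{"linear":[0.003,0.015,0],"twist":0,"gripper":0}]'
python3 -m inch '[{"linear":[0.002,0.008,0],"twist":0,"gripper":0},{"linear":[0.002,0.008,0],"twist":0,"gripper":0}]'
python3 -m inch '[{"linear":[0.002,0.008,0],"twist":0,"gripper":0},{"linear":[0.002,0.008,0],"twist":0,"gripper":0}]'
```

```text
time: 9.5
tool_pos: [0.5123, 0.0467, 0.0365]
ee_rot: [3.141, 0.0, 1.349]
wrist_force: [-1.1, -2.0, 4.5]
width: 0.0354
time: 9.67
tool_pos: [0.5125, 0.0475, 0.0365]
ee_rot: [3.141, 0.0, 1.349]
wrist_force: [-0.9, -2.4, 4.1]
width: 0.0366
time: 9.83
tool_pos: [0.5127, 0.0484, 0.0364]
ee_rot: [3.141, 0.0, 1.349]
wrist_force: [0.3, -3.2, 4.2]
width: 0.0359
```

```bash
for i in 1; do python3 -m inch '[{"linear":[0.001,0.006,0],"twist":0,"gripper":0},{"linear":[0.001,0.006,0],"twist":0,"gripper":0}]'; python3 -m inch '[{"linear":[0.001,0.006,0],"twist":0,"gripper":0},{"linear":[0.001,0.006,0],"twist":0,"gripper":0}]'; done
python3 -c "
from h import *
s=snap('top');crop(s,'t9.png',210,210,310,280,8)
s=snap('side');crop(s,'s9.png',230,240,330,340,6)"
```

```text
time: 10.0
tool_pos: [0.5128, 0.049, 0.0364]
ee_rot: [3.141, 0.0, 1.349]
wrist_force: [-0.7, -3.3, 4.2]
width: 0.0359
time: 10.17
tool_pos: [0.5129, 0.0496, 0.0364]
ee_rot: [3.141, 0.0, 1.349]
wrist_force: [0.1, -3.2, 5.3]
width: 0.0358
```

View pics/s9.png

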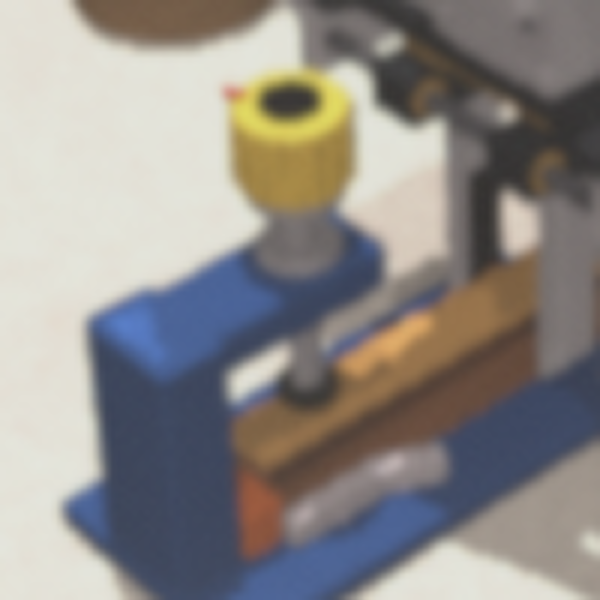

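The end is close to the stop, with the orange still showing at (260,510). I'll continue in small steps.

```bash
python3 -m inch '[{"linear":[0.001,0.006,0],"twist":0,"gripper":0},{"linear":[0.001,0.006,0],"twist":0,"gripper":0}]'; python3 -m inch '[{"linear":[0.001,0.006,0],"twist":0,"gripper":0},{"linear":[0.001,0.006,0],"twist":0,"gripper":0}]'
```

```text
time: 10.43
tool_pos: [0.5129, 0.0496, 0.0364]
ee_rot: [3.141, 0.001, 1.349]
wrist_force: [-0.7, -4.5, 5.7]
width: 0.0357
time: 10.6
tool_pos: [0.5129, 0.0496, 0.0364]
ee_rot: [3.141, 0.002, 1.349]
wrist_force: [-0.7, -5.4, 5.6]
width: 0.0359
```

```bash
python3 -m inch '[{"linear":[0.001,0.006,0],"twist":0,"gripper":0},{"linear":[0.001,0.006,0],"twist":0,"gripper":0}]'; python3 -m inch '[{"linear":[0.001,0.006,0],"twist":0,"gripper":0},{"linear":[0.001,0.006,0],"twist":0,"gripper":0}]'
```

```text
time: 10.77
tool_pos: [0.513, 0.0496, 0.0365]
ee_rot: [3.141, 0.004, 1.349]
wrist_force: [-1.7, -7.1, 5.0]
width: 0.0358
time: 10.93
tool_pos: [0.513, 0.0497, 0.0365]
ee_rot: [3.141, 0.005, 1.349]
wrist_force: [-1.7, -9.7, 6.0]
width: 0.0359
```

The position stalled at y=0.0496 while the push rose to 10 N, so the moulding is home against the stop. I'll release and go up.

```bash
python3 -m inch '[{"linear":[0,0,0],"twist":0,"gripper":0.65},{"linear":[0,0,0],"twist":0,"gripper":0.65},{"linear":[0,0,0],"twist":0,"gripper":0.65},{"linear":[0,0,0],"twist":0,"gripper":0.65},{"linear":[0,0,0],"twist":0,"gripper":0.65},{"linear":[0,0,0],"twist":0,"gripper":0.65}]'
python3 -m inch '[{"linear":[0,0,0.1],"twist":0,"gripper":0.65},{"linear":[0,0,0.4],"twist":0,"gripper":0.65},{"linear":[0,0,0.7],"twist":0,"gripper":0.65},{"linear":[0,0,1],"twist":0,"gripper":0.65}]'
python3 -m inch '[{"linear":[0,0,0.4],"twist":0.1,"gripper":0.8},{"linear":[0,0,0.8],"twist":0.2,"gripper":0.8},{"linear":[0,0,0.95],"twist":0.3,"gripper":0.8},{"linear":[0,0,0.95],"twist":0.4,"gripper":0.8},{"linear":[0,0,0.95],"twist":0.5,"gripper":0.8},{"linear":[0,0,0.95],"twist":0.5,"gripper":0.8}]'
python3 -c "
from h import *
s=snap('top');crop(s,'t10.png',210,210,310,280,8)
s=snap('side');crop(s,'s10.png',230,240,350,340,6)"
```

```text
time: 11.43
tool_pos: [0.513, 0.0524, 0.036]
ee_rot: [-3.141, -0.0, 1.349]
wrist_force: [-0.2, -0.6, -0.4]
width: 0.0613
time: 11.77
tool_pos: [0.5128, 0.0521, 0.1379]
ee_rot: [-3.141, -0.0, 1.349]
wrist_force: [0.3, 0.1, -0.5]
width: 0.0611
time: 12.27
tool_pos: [0.5134, 0.0521, 0.2329]
ee_rot: [3.139, 0.0, 1.874]
wrist_force: [-0.4, 0.1, 0.2]
width: 0.075
```

View pics/s10.png

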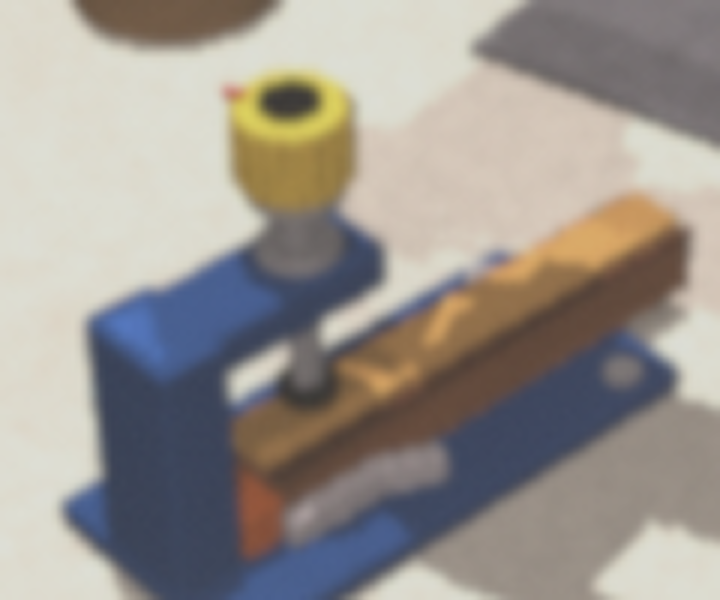

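View pics/t10.png

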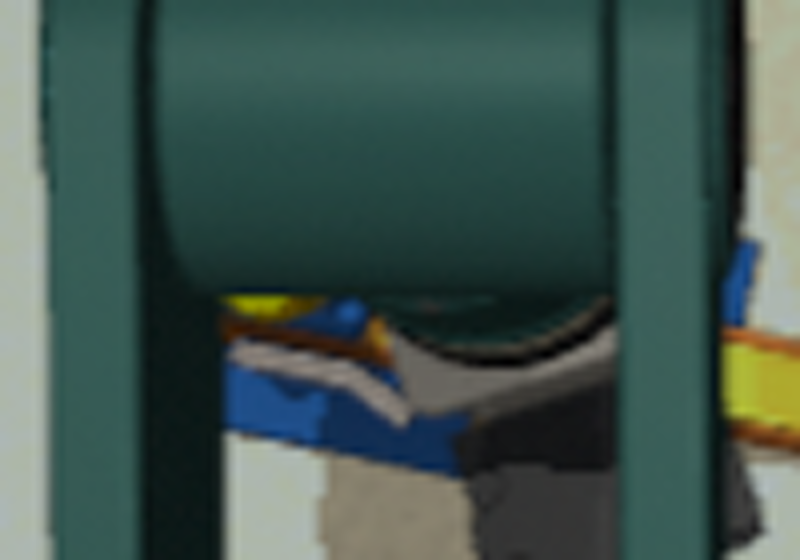

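Run:
```python
from h import *
s=snap('side')
P=lambda c:ORG+EX*c[0]+EY*c[1]+np.array([0,0,c[2]])
f=6
def q(c):
    u,v=proj(s,P(c)); return (round((u-230+.5)*f-.5),round((v-240+.5)*f-.5))
for n,c in dict(front_home=(.03,.018,.037),front_short3=(.027,.018,.037),giltfront=(.03,.012,.042),giltback=(-.17,.012,.042),giltback_far=(-.17,-.012,.042),back_brown=(-.17,.018,.037),back_bot=(-.17,.018,.012),bedcorner=(-.135,.05,.012),knobtop=(0,0,.170),armcorner=(-.025,.018,.11),stopcorner=(.03,.022,.032)).items(): print(n,q(c))
im=cv2.resize(s['image'][240:340,230:350,::-1],None,fx=6,fy=6,interpolation=cv2.INTER_CUBIC)
for c in [(.03,.012,.042),(-.17,.012,.042),(-.17,-.012,.042),(-.17,.018,.037),(-.17,.018,.012),(.03,.022,.032),(-.135,.05,.012),(-.135,-.05,.012),(-.025,.018,.11),(0,0,.17)]: cv2.circle(im,q(c),3,(255,0,255),1)
cv2.imwrite('pics/s11.png',im)
```

```text
front_home (280, 480)
front_short3 (287, 476)
giltfront (268, 460)
giltback (682, 214)
giltback_far (637, 186)
back_brown (693, 231)
back_bot (692, 284)
bedcorner (687, 364)
knobtop (295, 103)
armcorner (395, 241)
stopcorner (288, 497)
```

View pics/s11.png

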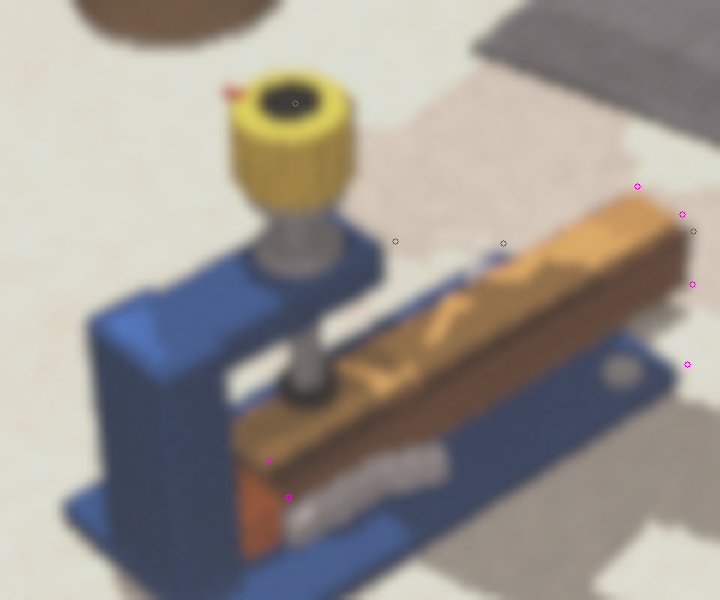

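Run:
```python
from h import *
s=snap('side'); crop(s,'s12.png',262,300,302,340,15); crop(s,'s13.png',318,266,350,310,13)
```

```text
(no output)
```

View pics/s12.png

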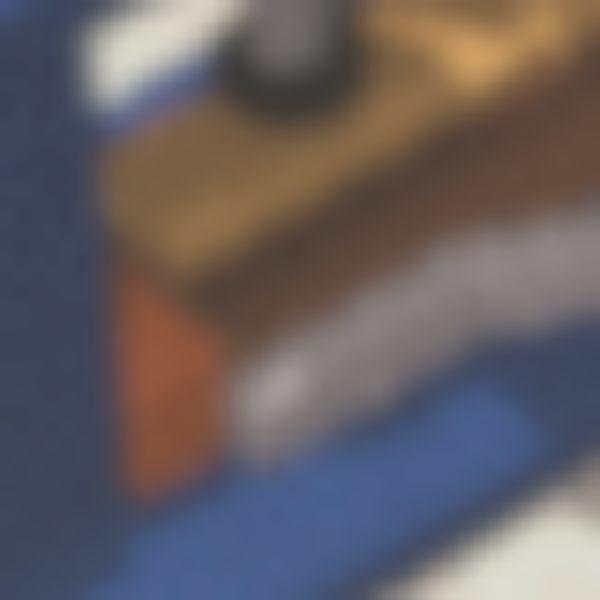

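View pics/s13.png

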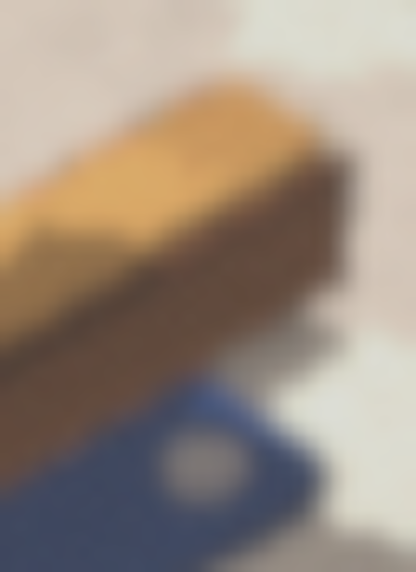

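No gap shows between the moulding end and the orange stop at (220,330) in the crop. Moving over the knob and pre-turning the wrist.

```bash
python3 -m inch '[{"linear":[0.05,0.25,0],"twist":0.1,"gripper":0.8},{"linear":[0.1,0.5,0],"twist":0.2,"gripper":0.8},{"linear":[0.16,0.75,0],"twist":0.3,"gripper":0.8},{"linear":[0.211,0.942,0],"twist":0.4,"gripper":0.8},{"linear":[0.211,0.942,0],"twist":0.5,"gripper":0.8}]'
python3 -m inch '[{"linear":[0,0,0],"twist":0.1,"gripper":0.8},{"linear":[0,0,0],"twist":0.2,"gripper":0.8},{"linear":[0,0,-0.1],"twist":0.3,"gripper":0.8},{"linear":[0,0,-0.2],"twist":0.4,"gripper":0.8},{"linear":[0,0,-0.3],"twist":0.5,"gripper":0.8},{"linear":[0,0,-0.3],"twist":0.6,"gripper":0.8},{"linear":[0,0,-0.3],"twist":0.6,"gripper":0.8},{"linear":[0,0,-0.3],"twist":0.6,"gripper":0.8}]'
python3 -c "
from h import *
print(robot.get_obs()['joint_positions'])
s=snap('side');crop(s,'s14.png',220,200,360,340,4.2)"
```

```text
time: 12.88
tool_pos: [0.5344, 0.1494, 0.2305]
ee_rot: [3.141, -0.002, 2.403]
wrist_force: [-0.8, -1.2, 0.3]
width: 0.0752
time: 13.55
tool_pos: [0.5342, 0.1462, 0.2011]
ee_rot: [3.142, -0.001, 3.021]
wrist_force: [0.1, -0.2, 1.0]
width: 0.0754
[ 1.64622885e-01  1.02713243e-01  1.40609854e+00  1.70099359e-04
  1.63334911e+00 -1.28548247e+00]
```

View pics/s14.png

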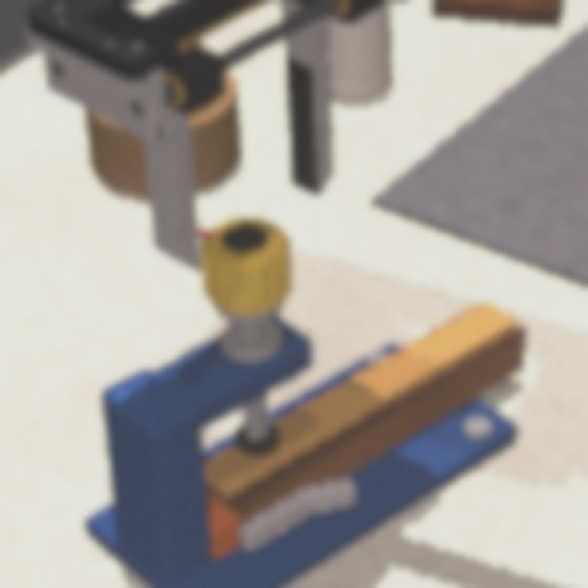

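```bash
python3 -m inch '[{"linear":[0,0,-0.15],"twist":0,"gripper":0.8},{"linear":[0,0,-0.3],"twist":0,"gripper":0.8},{"linear":[0,0,-0.41],"twist":0,"gripper":0.8},{"linear":[0,0,-0.41],"twist":0,"gripper":0.8},{"linear":[0,0,-0.41],"twist":0,"gripper":0.8}]'
python3 -c "
from h import *
o=robot.get_obs();print(o['wrist_force'],o['wrist_torque'])
s=snap('side');crop(s,'s15.png',230,200,330,300,6)"
```

```text
time: 14.02
tool_pos: [0.5339, 0.1461, 0.1598]
ee_rot: [-3.141, -0.001, 3.023]
wrist_force: [0.7, 0.6, -0.0]
width: 0.0752
[ 0.73604102  0.55218556 -0.02398799] [-0.00847397 -0.15266792  0.01935157]
```

View pics/s15.png

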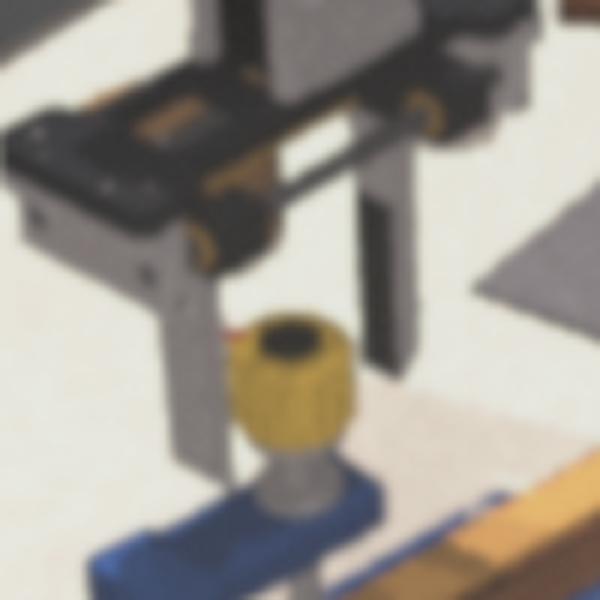

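The fingers straddle the knob, whose top is at (292,340). Closing.

```bash
python3 -m inch '[{"linear":[0,0,0],"twist":0,"gripper":0.35},{"linear":[0,0,0],"twist":0,"gripper":0.35},{"linear":[0,0,0],"twist":0,"gripper":0.35},{"linear":[0,0,0],"twist":0,"gripper":0.35},{"linear":[0,0,0],"twist":0,"gripper":0.35},{"linear":[0,0,0],"twist":0,"gripper":0.35},{"linear":[0,0,0],"twist":0,"gripper":0.35},{"linear":[0,0,0],"twist":0,"gripper":0.35}]'
python3 -c "
from h import *
o=robot.get_obs();print(o['wrist_force'],o['wrist_torque'])"
```

```text
time: 14.73
tool_pos: [0.5344, 0.1464, 0.1605]
ee_rot: [3.141, 0.0, 3.025]
wrist_force: [-0.5, 1.2, 1.4]
width: 0.0393
[-0.54909852  1.20324582  1.38459566] [ 0.19477572 -0.11427322  0.00970315]
```

```bash
python3 -m inch '[{"linear":[0,0,-0.003],"twist":-0.08,"gripper":0.3},{"linear":[0,0,-0.006],"twist":-0.16,"gripper":0.3},{"linear":[0,0,-0.009],"twist":-0.24,"gripper":0.3},{"linear":[0,0,-0.012],"twist":-0.32,"gripper":0.3},{"linear":[0,0,-0.015],"twist":-0.41,"gripper":0.3},{"linear":[0,0,-0.018],"twist":-0.5,"gripper":0.3}]'
python3 -c "
from h import *
o=robot.get_obs();print(o['wrist_force'],o['wrist_torque'])
s=snap('side');crop(s,'s16.png',230,200,330,300,6)"
```

```text
time: 15.23
tool_pos: [0.5345, 0.1469, 0.1589]
ee_rot: [3.14, -0.0, 2.497]
wrist_force: [1.0, 2.2, -0.1]
width: 0.0395
[ 1.00987788  2.16603171 -0.05428153] [ 0.35704295 -0.19319812  0.19969842]
```

View pics/s16.png

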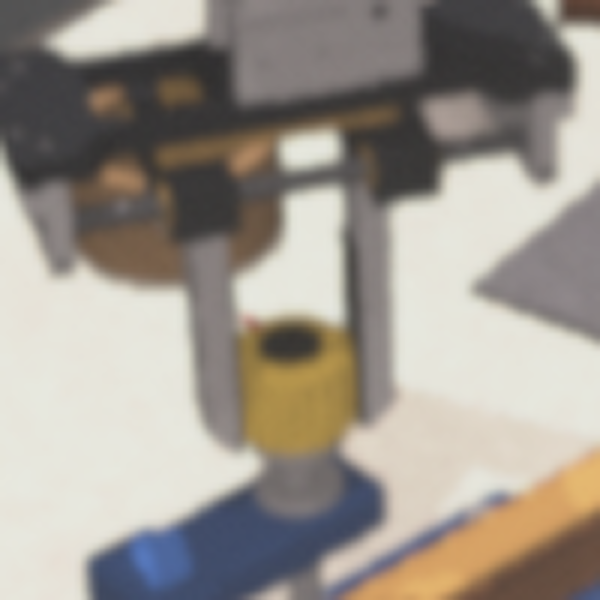

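```bash
python3 -m inch '[{"linear":[0,0,-0.003],"twist":-0.08,"gripper":0.3},{"linear":[0,0,-0.006],"twist":-0.16,"gripper":0.3},{"linear":[0,0,-0.009],"twist":-0.25,"gripper":0.3}]'
python3 -c "
from h import *
o=robot.get_obs();print(o['wrist_force'],o['wrist_torque'])"
python3 -m inch '[{"linear":[0,0,-0.001],"twist":-0.04,"gripper":0.3},{"linear":[0,0,-0.003],"twist":-0.08,"gripper":0.3}]'
python3 -c "
from h import *
o=robot.get_obs();print(o['wrist_force'],o['wrist_torque'])"
python3 -m inch '[{"linear":[0,0,-0.001],"twist":-0.04,"gripper":0.3},{"linear":[0,0,-0.003],"twist":-0.08,"gripper":0.3}]'
python3 -c "
from h import *
o=robot.get_obs();print(o['wrist_force'],o['wrist_torque'])"
```

```text
time: 15.53
tool_pos: [0.5347, 0.147, 0.158]
ee_rot: [3.139, -0.001, 2.238]
wrist_force: [1.0, 2.8, 1.7]
width: 0.0395
[1.03505325 2.84895872 1.66305898] [ 0.51937778 -0.30493339  0.16427694]
time: 15.7
tool_pos: [0.5348, 0.1471, 0.1577]
ee_rot: [3.139, -0.001, 2.156]
wrist_force: [1.5, 2.9, 0.6]
width: 0.0395
[1.5411618  2.94199952 0.627327  ] [ 0.47167479 -0.29453425  0.21839888]
time: 15.87
tool_pos: [0.5348, 0.1471, 0.1574]
ee_rot: [3.139, -0.001, 2.072]
wrist_force: [1.3, 2.5, 0.8]
width: 0.0397
[1.27397811 2.54207911 0.82262056] [ 0.5164854  -0.27211851  0.15766187]
```

```bash
cat > r.py <<'E'
from h import *
o=robot.get_obs();print('F',o['wrist_force'].round(2),'Tz',round(o['wrist_torque'][2],3),'yaw',round(o['ee_rot'][2],3),'j6',round(o['joint_positions'][5],3),'tq6',round(o['joint_torque'][5],3))
E
python3 -m inch '[{"linear":[0,0,-0.001],"twist":-0.04,"gripper":0.3},{"linear":[0,0,-0.003],"twist":-0.08,"gripper":0.3}]' >/dev/null; python3 r.py
python3 -m inch '[{"linear":[0,0,-0.001],"twist":-0.04,"gripper":0.3},{"linear":[0,0,-0.003],"twist":-0.08,"gripper":0.3}]' >/dev/null; python3 r.py
```

```text
F [1.29 3.76 0.66] Tz 0.185 yaw 1.989 j6 -0.253 tq6 -0.208
F [1.33 2.5  0.48] Tz 0.196 yaw 1.905 j6 -0.169 tq6 -0.208
```

```bash
python3 -m inch '[{"linear":[0,0,-0.001],"twist":-0.04,"gripper":0.3},{"linear":[0,0,-0.003],"twist":-0.08,"gripper":0.3}]' >/dev/null; python3 r.py
python3 -m inch '[{"linear":[0,0,-0.001],"twist":-0.04,"gripper":0.3},{"linear":[0,0,-0.003],"twist":-0.08,"gripper":0.3}]' >/dev/null; python3 r.py
```

```text
F [1.55 2.6  1.01] Tz 0.152 yaw 1.821 j6 -0.085 tq6 -0.208
F [1.79 2.35 1.32] Tz 0.212 yaw 1.737 j6 -0.001 tq6 -0.208
```

Joint 6 torque is a clean signal, steady at 0.208 while the foot runs free. Continuing.

```bash
python3 -m inch '[{"linear":[0,0,-0.001],"twist":-0.04,"gripper":0.3},{"linear":[0,0,-0.003],"twist":-0.08,"gripper":0.3}]' >/dev/null; python3 r.py
python3 -m inch '[{"linear":[0,0,-0.001],"twist":-0.04,"gripper":0.3},{"linear":[0,0,-0.003],"twist":-0.08,"gripper":0.3}]' >/dev/null; python3 r.py
```

```text
F [1.67 2.92 0.48] Tz 0.239 yaw 1.654 j6 0.082 tq6 -0.207
F [1.78 3.29 0.82] Tz 0.205 yaw 1.57 j6 0.166 tq6 -0.207
```

```bash
python3 -m inch '[{"linear":[0,0,-0.001],"twist":-0.04,"gripper":0.3},{"linear":[0,0,-0.003],"twist":-0.08,"gripper":0.3}]' >/dev/null; python3 r.py
python3 -m inch '[{"linear":[0,0,-0.001],"twist":-0.04,"gripper":0.3},{"linear":[0,0,-0.003],"twist":-0.08,"gripper":0.3}]' >/dev/null; python3 r.py
```

```text
F [2.1  3.11 0.64] Tz 0.227 yaw 1.486 j6 0.25 tq6 -0.207
F [3.2  3.84 1.8 ] Tz 0.188 yaw 1.402 j6 0.334 tq6 -0.173
```

```bash
python3 -m inch '[{"linear":[0,0,-0.002],"twist":-0.05,"gripper":0.3}]' >/dev/null; python3 r.py
python3 -c "
from h import *
s=snap('side');crop(s,'s17.png',240,220,320,320,6)"
```

```text
F [1.7  2.64 2.08] Tz 0.332 yaw 1.35 j6 0.386 tq6 -0.285
```

View pics/s17.png

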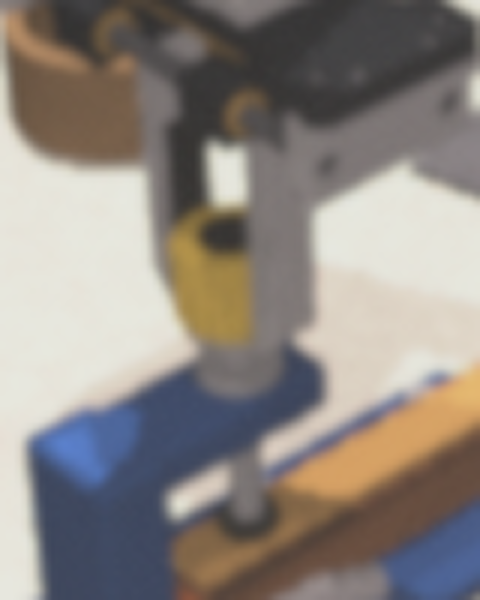

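The foot is on the moulding and torque is rising (0.285). Tiny steps now.

```bash
python3 -m inch '[{"linear":[0,0,-0.001],"twist":-0.025,"gripper":0.3}]' >/dev/null; python3 r.py
```

```text
F [3.49 2.62 1.81] Tz 0.248 yaw 1.326 j6 0.41 tq6 -0.009
```

```bash
python3 -m inch '[{"linear":[0,0,0],"twist":0,"gripper":0.3}]' >/dev/null; python3 r.py; python3 -m inch '[{"linear":[0,0,0],"twist":0,"gripper":0.3}]' >/dev/null; python3 r.py
```

```text
F [2.94 3.78 1.34] Tz 0.15 yaw 1.325 j6 0.411 tq6 0.349
F [3.11 4.34 1.7 ] Tz 0.162 yaw 1.325 j6 0.411 tq6 0.176
```

```bash
python3 -m inch '[{"linear":[0,0,0],"twist":0,"gripper":0.3},{"linear":[0,0,0],"twist":0,"gripper":0.3},{"linear":[0,0,0],"twist":0,"gripper":0.3}]' >/dev/null; python3 r.py; python3 -m inch '[{"linear":[0,0,0],"twist":0,"gripper":0.3}]' >/dev/null; python3 r.py
python3 -c "
from h import *
s=snap('side');crop(s,'s18.png',255,235,295,295,10)"
```

```text
F [3.6  3.23 2.36] Tz 0.182 yaw 1.325 j6 0.411 tq6 0.205
F [3.97 3.83 0.89] Tz 0.237 yaw 1.325 j6 0.411 tq6 0.205
```

View pics/s18.png

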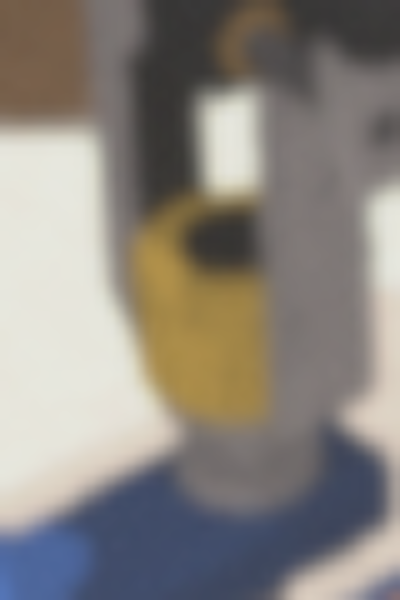

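```bash
python3 -m inch '[{"linear":[0,0,-0.001],"twist":-0.03,"gripper":0.3}]' >/dev/null; python3 r.py;  python3 -m inch '[{"linear":[0,0,0],"twist":0,"gripper":0.3}]' >/dev/null; python3 r.py
```

```text
F [3.33 3.7  2.6 ] Tz 0.326 yaw 1.294 j6 0.442 tq6 -0.182
F [3.   3.26 1.09] Tz 0.184 yaw 1.293 j6 0.443 tq6 0.327
```

```bash
python3 -m inch '[{"linear":[0,0,-0.001],"twist":-0.03,"gripper":0.3}]' >/dev/null; python3 r.py;  python3 -m inch '[{"linear":[0,0,-0.001],"twist":-0.03,"gripper":0.3}]' >/dev/null; python3 r.py; python3 -m inch '[{"linear":[0,0,-0.001],"twist":-0.03,"gripper":0.3}]' >/dev/null; python3 r.py
```

```text
F [3.42 4.01 3.07] Tz 0.264 yaw 1.262 j6 0.474 tq6 -0.228
F [2.24 3.51 3.11] Tz 0.154 yaw 1.229 j6 0.506 tq6 -0.181
F [2.19 4.37 3.39] Tz -0.036 yaw 1.198 j6 0.538 tq6 -0.314
```

```bash
python3 -m inch '[{"linear":[0,0,0],"twist":0,"gripper":0.3}]' >/dev/null; python3 r.py; python3 -m inch '[{"linear":[0,0,0],"twist":0,"gripper":0.3}]' >/dev/null; python3 r.py
```

```text
F [3.53 3.76 2.33] Tz -0.051 yaw 1.198 j6 0.538 tq6 0.072
F [3.68 3.82 2.68] Tz -0.11 yaw 1.198 j6 0.537 tq6 -0.1
```

Torque broke from +0.26 through zero to about −0.1 standing, which is the click. Stopping here and letting go.

```bash
python3 -m inch '[{"linear":[0,0,0],"twist":0,"gripper":0.75},{"linear":[0,0,0],"twist":0,"gripper":0.75},{"linear":[0,0,0],"twist":0,"gripper":0.75},{"linear":[0,0,0],"twist":0,"gripper":0.75},{"linear":[0,0,0],"twist":0,"gripper":0.75},{"linear":[0,0,0],"twist":0,"gripper":0.75}]'; python3 r.py
python3 -m inch '[{"linear":[0,0,0.1],"twist":0,"gripper":0.75},{"linear":[0,0,0.3],"twist":0,"gripper":0.75},{"linear":[0,0,0.6],"twist":0,"gripper":0.75},{"linear":[0,0,0.9],"twist":0,"gripper":0.75},{"linear":[0,0,0.9],"twist":0,"gripper":0.75}]'
python3 -c "
from h import *
s=snap('side');crop(s,'s20.png',230,230,350,340,6)"
```

```text
time: 19.05
tool_pos: [0.534, 0.1459, 0.1535]
ee_rot: [-3.141, 0.001, 1.197]
wrist_force: [-0.0, 0.7, 0.8]
width: 0.0707
F [-0.04  0.72  0.83] Tz -0.009 yaw 1.197 j6 0.538 tq6 -0.002
time: 19.47
tool_pos: [0.5369, 0.1466, 0.2524]
ee_rot: [3.13, -0.007, 1.197]
wrist_force: [0.9, -0.5, 1.8]
width: 0.0704
```

View pics/s20.png

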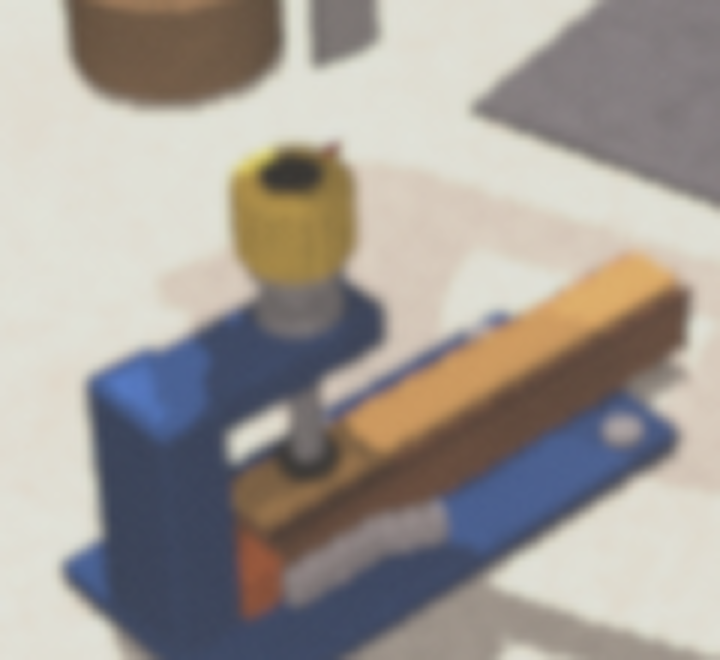

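```bash
python3 -m inch '[{"linear":[-0.2,-0.3,0.1],"twist":0,"gripper":0.75},{"linear":[-0.4,-0.6,0.1],"twist":0,"gripper":0.75},{"linear":[-0.6,-0.95,0.1],"twist":0,"gripper":0.75}]'
python3 -m inch '[{"linear":[-0.2,-0.3,0],"twist":0,"gripper":0.75},{"linear":[-0.4,-0.6,0],"twist":0,"gripper":0.75},{"linear":[-0.6,-0.95,0],"twist":0,"gripper":0.75},{"linear":[-0.6,-0.95,0],"twist":0,"gripper":0.75}]'
python3 -c "
from h import *
s=snap('top','t21f.png');crop(s,'t21.png',210,210,310,280,8)
s=snap('side','s21f.png');crop(s,'s21.png',260,250,300,310,10)"
```

```text
time: 19.77
tool_pos: [0.4733, 0.051, 0.2532]
ee_rot: [-3.14, 0.0, 1.2]
wrist_force: [-0.3, -0.3, -0.8]
width: 0.0706
time: 20.1
tool_pos: [0.4112, -0.0485, 0.2534]
ee_rot: [-3.141, 0.004, 1.189]
wrist_force: [0.7, 1.2, 0.7]
width: 0.0705
```

View pics/t21.png

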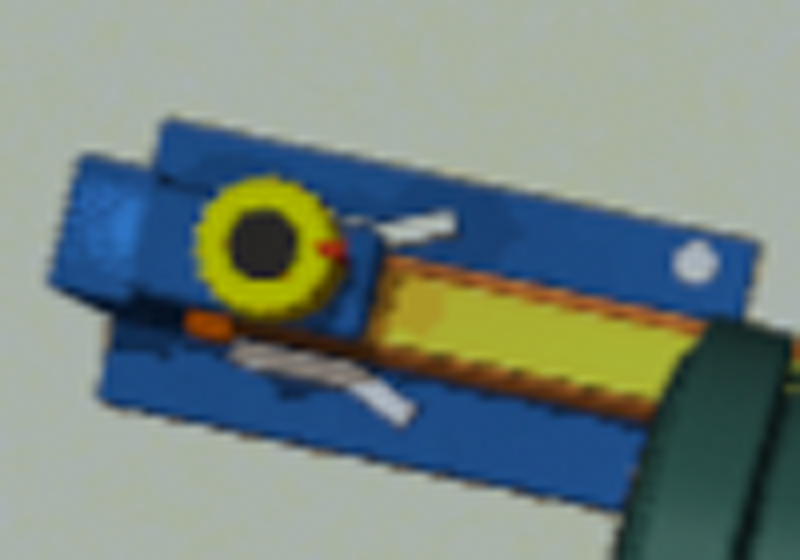

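View pics/s21.png

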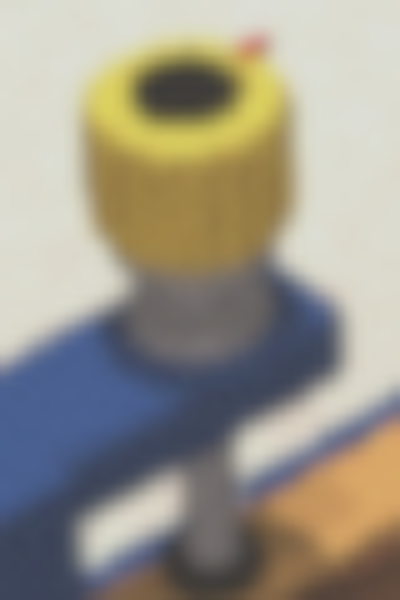

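View pics/t21f.png

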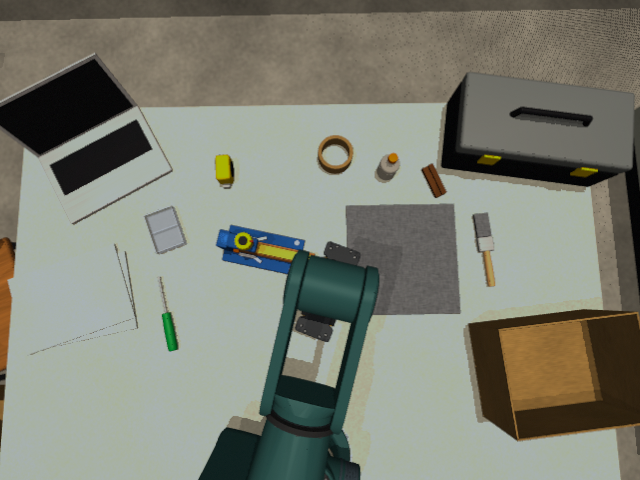

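```bash
python3 -m inch '[{"linear":[-0.2,-0.3,0],"twist":0,"gripper":0.75},{"linear":[-0.4,-0.6,0],"twist":0,"gripper":0.75},{"linear":[-0.6,-0.95,0],"twist":0,"gripper":0.75},{"linear":[-0.6,-0.95,0],"twist":0,"gripper":0.75},{"linear":[-0.6,-0.95,0],"twist":0,"gripper":0.75}]'
python3 -c "
from h import *
s=snap('top','t22f.png');crop(s,'t22.png',225,210,325,285,8)"
```

```text
time: 20.62
tool_pos: [0.3543, -0.1392, 0.2535]
ee_rot: [-3.141, -0.001, 1.194]
wrist_force: [-0.6, -0.3, 0.6]
width: 0.0706
```

View pics/t22.png

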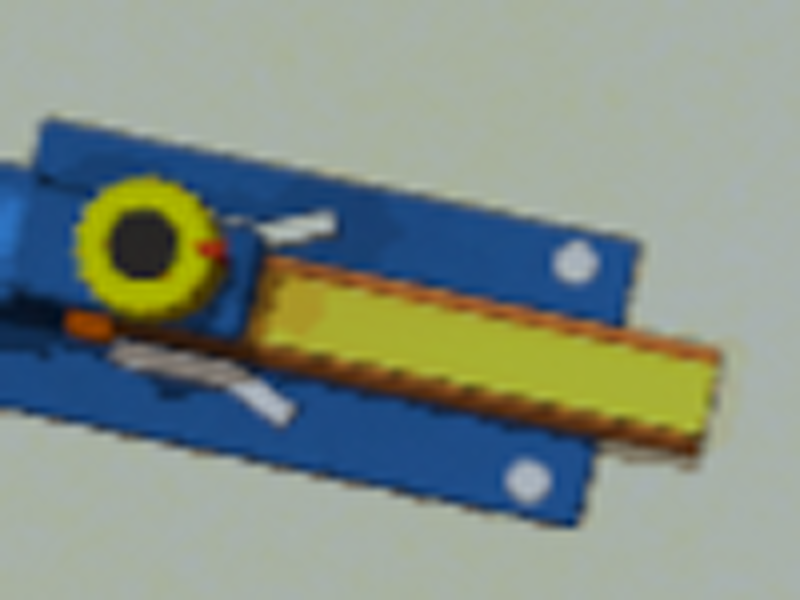

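Run:
```python
from h import *
np.set_printoptions(precision=4,suppress=True)
s=snap('top')
c=lambda x,y,f,u0,v0:((x+.5)/f-.5+u0,(y+.5)/f-.5+v0)
for n,z,P in [('giltback',.042,[(719,362),(704,437)]),('bed mouth',.012,[(640,243),(578,525)])]:
  for x,y in P: print(n,cl(atz(s,*c(x,y,8,225,210),z)))
a,b=s['depth'],0
```

```text
giltback [-0.1693 -0.0117  0.042 ]
giltback [-0.1695  0.0136  0.042 ]
bed mouth [-0.134  -0.0487  0.012 ]
bed mouth [-0.1333  0.049   0.012 ]
```

The back end reads −169.4 mm against −170 expected, so the moulding is home within measurement error. Handing in.

```bash
python3 -c "
from bench import robot
print(robot.close_job())"
```

```text
the job is handed in; nothing more can be done
None
```

The moulding is on the bed, home against the orange stop and clamped with what I read as a single click. I handed the job in at about 21 s with the arm clear of everything.

- **Home against the stop:** the moulding stopped dead while my push rose to about 10 N. In the last top view its back end read −169.4 mm along the clamp, against −170 mm expected. No gap showed at the stop in the side view taken before clamping.
- **Click:** the knob torque rose to about 0.3 N m, then swung to about −0.1 N m with the arm still, and I stopped there. After I let go, the red line stood about 112° from where it began, though the gripper had turned only about 105°. That fits the clutch pulling the knob on after one click.
- **Not confirmed:**
  - I never saw the collar's red mark, so the click count rests on the torque and the knob's angle.
  - The joint-6 torque disagreed with the wrist torque when the arm stood still, so I relied on the wrist torque.
- **Bystanders:** the others look unmoved by eye in the top view taken after clamping; I did not measure them.

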